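Find the lid release of the plate incubator by touch

ROBOT

A 7-joint arm with a two-finger parallel gripper is mounted at the origin on the work surface. World frame = base frame: x ahead of the robot, y to its left, z up, the work surface at z = 0. Lengths are in m, angles in degrees, forces in N, time in s.
With the tool pointing down it reaches from about 0.425 to 0.875 m from the base axis. Payload 4.7 kg.
Tool frame: the origin (TCP) lies on the mounting face of the last link; the fingertips stand 182 mm ahead of it and the grasp point (between the pads) lies 164 mm ahead of it; z points along the fingers, x is the direction in which the jaws open and shut, and the axes are right-handed (so a half turn about z gives the same grasp; the last joint's range is limited). The gripper opens to 87 mm and grips with 3 to 60 N. Pads are 19 mm wide; open, the fingers measure 117 mm over their backs; the gripper's body (75 mm by 190 mm) begins 51 mm behind the grasp point.
Start: joints at [77.24, 18.392, -4.016, 83.108, 1.295, 78.541, -3.26], TCP at [0.152, -0.632, 0.405] pointing down, gripper open.
Joint ranges: [-163.93, 163.93], [-17.29, 119.83], [-79.2, 71.16], [3.27, 140.29], [-89.18, 269.18], [5.43, 117.66], [-154.24, 154.24]. Speed limits (degrees/s): [147.25, 147.25, 180, 180, 180, 180, 180].

INTERFACE

Orientations are given as [roll, pitch, yaw] about the fixed x, y, z axes, in that order (R = Rz(yaw) Ry(pitch) Rx(roll)).
In Python, from cell import status, cams, env, outline_of, landmark_of gives the robot as it stands. The module is installed in compiled form; this text tells all that it offers.
- The arm moves only by the tool jog_arm, never from a script. Its argument "rows" is a list of rows, each a list of 7 numbers: the closure, from 0 (fully open) to 1 (shut), then the shift along the tool's x, y, z in m, then the turn, a rotation vector about the tool's x, y, z in degrees. A call has 1 to 12 rows; each row shifts and turns the commanded pose from where the row before left it, along the tool's axes as they then stand; what a row does not reach is not made up. A row lasts 1/12 s, in which the tool goes at most 41.7 mm and 7.16 degrees, less where a joint would pass 70% of its speed; a pose out of reach is approached as far as the arm can. A call with a gripper value outside its range is refused whole. The fingers move at their own pace and stop on an object; "grip_force" is the grip in N (left out, the last holds). Time passes only in rows, so rows that do not move let the fingers close. It gives the time, the measured TCP pose, the force and the opening at its end, in the units of the state.
- status.get_obs(): the state, without advancing time (a new reading comes with each control period).
- cams.read_camera(name): name is "side" or "top" or "wrist"; returns (picture, depth): 420x560x3 uint8, red, green, blue; 420x560 float32, m along the optical axis (not along the pixel's ray), 0 where there is no reading.
- cams.camera_params(name): a dict with "vfov" (degrees; the focal length in pixels is half the picture's height over the tangent of half this angle, whatever the lens; pixels are square), "cx", "cy" (the principal point, pixels), "eye" and "attitude" of the camera in the world. Camera axes: x right, y up, looking along -z (the intrinsics and any distortion apply to the point x, -y, -z); pixel columns grow to the right and rows downward; lengths in m; the calibration is good to about 2 mm. A picture is of the moment at which its call begins: read the wrist's pose just before it. camera_params takes no time and is no camera call; for the wrist camera it gives the pose at the moment of the call.
- env.sign_off(): hands the job in, once; it reports no verdict.
Trained networks look in the newest picture that a camera, given by its name, has taken for a name from the list of things; names that differ only in an ending like _2 or _b are one class to them, and where a whole thing is asked for, a point or a joint stands for the part that bears it (a point fixed in the world has none). Each returns a list of dicts, best first, with "conf" (0 to 1); they miss things now and then, are a little off and sometimes report something else, mostly with a low value. They report only what shows in the picture. A call takes as long as a camera call.
- outline_of(camera, name): "pixels" (420x560 bool, what is visible of it) and "box" ([left, top, right, bottom] in pixels, round what is visible of it).
- landmark_of(camera, name): "position" ([row, column] in pixels: a listed point, or the origin of a listed thing).
The state is a dict: "time_s": time; "qpos": joint angles; "joint_velocities": joint speeds; "effort": joint torques, N m; "tool_pos": TCP position; "tool_rot": TCP orientation; "force": force on the tool from outside, world axes, zero at the start; "wrist_torque": the same for the moment, N m; "grip_width": finger opening in m.
Only numpy, scipy, OpenCV 4.12 (cv2) and the standard library are available. Lean on these libraries where they do the work, as an engineer would, in place of code of your own. Each camera call takes 0.05 s, during which the arm holds its last target. There are 200 camera calls.

TASK

Open the plate incubator by its hidden release: lay a fingertip lightly on top of the grey rail along its front, right beside the left cheek, and slide it along the rail to the right until you find the notch. Then press the key inside the notch fully down, so that the clear lid stands ajar, and take your hand away. Nothing is picked up: do not touch the lid itself, and leave the glassware and other things on and around the incubator where they stand.

Things in the scene. Friction and masses are not known exactly. Their poses are not given: they have to be found in the camera images.
- incubator: Low white plate incubator, fixed to the bench, 300 (x) by 530 (y) mm. Origin: centre of its underside, on the bench; x from its front (robot side) to its back, y to its left seen from the robot, z up. Along its front a grey rail runs between two white cheeks (y = +-130 to +-265 mm, tops 98 mm high). All else of it is lower than the rail; 18 mm are free behind the rail.
- rail_left (a point): Left end of the rail, at the left cheek, on the centre line of its flat top face, 95 mm above the bench. The rail is straight, 30 mm deep (front to back), 260 mm long. One notch, 44 mm long and open to front and back, is cut across it, the same grey; its centre is drawn anew each time, 90 to 220 mm from this end. The rail is whole elsewhere.
- rail_right (a point): Right end of the rail, at the right cheek, on the centre line of its top face, 95 mm above the bench.
- release_key (a joint): Travel (m) of the release key, straight down: 0 as found, 0.008 fully down, at a hard stop. The key, a 28 mm deep bar under the rail, is the whole floor of the notch; its top lies 10 mm below the rail's top before it is pressed. It moves against a steady drag of about 6 to 10 N, stays where it is left, and drives the lid.
- lid (a joint): Angle in rad of the clear lid, hinged along its own back edge: 0 shut, 0.08 ajar (its front edge then 15 mm up). The key drives it: 0.01 rad for each mm of key travel.
- lid_panel: The clear flat lid with its grey front bar, 184 (x) by 345 (y) mm, top 81 mm above the bench when shut. Origin: middle of its front lower edge, 70 mm above the bench and 19 mm behind the rail's back face when shut; the hinge line lies 184 mm behind it.
- petri: Bystander: open glass dish, 60 mm wide, 18 mm high, on the incubator's left side deck. Origin: centre of its underside.
- vial: Bystander: small amber vial, 28 mm wide, 50 mm high, on the incubator's right side deck. Origin: centre of its underside.
- reagent: Bystander: amber reagent bottle, 64 mm wide, 115 mm high, on the bench to the left. Origin: centre of its underside.
- beaker: Bystander: glass beaker, 68 mm wide, 85 mm high, on the bench to the right. Origin: centre of its underside.
- tube_rack: Bystander: white tube rack with tubes, 70 x 160 mm, 67 mm high, on the bench between robot and incubator, right. Origin: centre of its underside.
- tip_box: Bystander: grey pipette-tip box, 85 x 120 mm, 55 mm high, on the bench between robot and incubator, left. Origin: centre of its underside.
- timer: Bystander: small flat white timer, 50 x 70 x 22 mm, on the bench between robot and incubator, in the middle. Origin: centre of its underside.

How it is judged (in metres and radians):
On the way, in this order (a step that is already met when the one before it is completed fails the run):
1. a fingertip rests on the rail near its left end (grasp point within about 45 mm of the left cheek) (x of the grasp point in the frame of incubator between -0.175 and -0.081 m and z of the grasp point in the frame of incubator between 0.09 and 0.16 m and contact force between the fingers and incubator above 0.3 N and y of the grasp point in the frame of incubator between 0.085 and 0.145 m), for 0.1 s.
2. still feeling along the rail, the fingertip has come 50 to 95 mm from the left cheek (x of the grasp point in the frame of incubator between -0.175 and -0.081 m and z of the grasp point in the frame of incubator between 0.09 and 0.16 m and contact force between the fingers and incubator above 0.3 N and y of the grasp point in the frame of incubator between 0.035 and 0.08 m), for 0.1 s.
3. the key in the notch is pressed fully down and the lid rises (value of joint release_key above 0.0065 m and value of joint lid above 0.06 rad and contact force between the fingers and incubator above 0.5 N), for 0.1 s.
At the end, for the whole second after the job is handed in: The release key is down by more than 6.5 of its 8 mm and stays there, and the lid stands ajar by more than 0.06 rad, at rest (value of joint release_key above 0.0065 m and value of joint lid above 0.06 rad and velocity of joint lid below 0.05 rad/s); the robot touches nothing.
It fails at once if the lid is touched by the robot (contact force between any of the fingers, the arm and lid_panel above 0.5 N).
It fails at once if the incubator is pressed harder than 50 N (contact force between the fingers and incubator above 50 N).
It fails at once if a bystander is shifted by more than 15 mm or lifted (distance of any of petri, vial, reagent, beaker, tube_rack, tip_box, timer from where it was at the start of the episode above 0.015 m).
It also fails if it takes over 64 s, if anything falls off the work surface, if the arm or the gripper's body presses on something with over 40 N, if the wrist force passes 120 N, or if a joint passes its speed limit or range.

## Working session

There is one attempt and no reset: what is moved stays moved. The work goes in short steps, Python scripts to look and compute and a tool call to move; the robot and the scene stay as the last step left them, time stands still between calls to the robot, and variables do not carry over. Pictures are saved under pics/ and viewed, about 8 in all and at most 12, crops included, and the job is handed in when it is done.

Besides the shell and the picture viewer there is one more tool, called after "Emit:" as name(argument=value, ...) on one line, values as JSON. jog_arm: Moves the arm, as the interface text tells. Its arguments: {"type":"object","properties":{"rows":{"type":"array"},"grip_force":{"type":"number"}},"required":["rows"]}

```bash
mkdir -p pics; cat > h.py <<'E'
import numpy as np, cv2
from cell import status, cams, env, outline_of, landmark_of
from scipy.spatial.transform import Rotation as R
def att(p):
    a=np.array(p["attitude"],float)
    if a.shape==(3,3): return a
    return R.from_euler('xyz',a,degrees=True).as_matrix() if a.size==3 else None
def ray(p,u,v,h=420):
    f=h/2/np.tan(np.radians(p["vfov"])/2)
    return np.array([(u-p["cx"])/f,-(v-p["cy"])/f,-1.0])
def at_depth(p,u,v,d): return np.array(p["eye"])+att(p)@(ray(p,u,v)*d)
def at_z(p,u,v,z):
    e=np.array(p["eye"]); r=att(p)@ray(p,u,v); return e+r*(z-e[2])/r[2]
E
python3 - <<'E'
from h import *
print(status.get_obs())
ims=[]
for c in ("top","side"):
    im,d=cams.read_camera(c);p=cams.camera_params(c);print(c,p)
    for n,z in (("rail_left",.095),("rail_right",.095),("incubator",0),("lid_panel",.07)):
        for L in landmark_of(c,n)[:2]:
            r,u=L["position"]; print(n,round(L["conf"],2),round(r),round(u),at_z(p,u,r,z).round(4), at_depth(p,u,r,d[int(r),int(u)]).round(4))
    cv2.imwrite(f"pics/{c}0.png",im[:,:,::-1])
E
```

```text
{'time_s': 0.0, 'qpos': array([77.24198482, 18.43788943, -4.01467447, 83.17444161,  1.29516255,
       78.53955346, -3.25885557]), 'joint_velocities': array([ 0.03197187, -0.06328249, -0.03784099, -0.01654878, -0.02991275,
        0.12770899,  0.03693131]), 'effort': array([ 2.34663767e-04, -4.91280055e+01, -4.03398843e-01, -3.12523627e+01,
       -6.38661487e-02,  4.38180612e-02,  1.80907282e-04]), 'tool_pos': array([ 0.15237822, -0.63167802,  0.40367836]), 'tool_rot': array([ 1.79993887e+02,  1.06638686e-01, -7.64318875e+01]), 'force': array([ 0.23509372,  0.69312451, -0.36959088]), 'wrist_torque': array([ 0.01052519,  0.03694949, -0.00238939]), 'grip_width': 0.0869118767564474}
top {'vfov': 45.979194220918764, 'cx': 282.7214497264456, 'cy': 197.40211871859762, 'eye': array([ 0.2388807 , -0.01681759,  1.79005308]), 'attitude': array([ 9.60207012e+00,  3.90923477e-02, -8.85613146e+01])}
rail_left 0.92 213 232 [0.4672 0.164  0.095 ] [0.4667 0.1635 0.0992]
rail_left 0.5 271 336 [ 0.2769 -0.1963  0.095 ] [ 0.2781 -0.2018  0.0424]
rail_right 0.61 206 310 [ 0.4973 -0.1026  0.095 ] [ 0.4966 -0.1024  0.1   ]
incubator 0.63 179 272 [0.6087 0.0333 0.    ] [0.5922 0.031  0.0801]
incubator 0.32 158 329 [ 0.6948 -0.177   0.    ] [ 0.671  -0.1686  0.0935]
lid_panel 0.74 200 275 [0.5201 0.019  0.07  ] [0.5184 0.0187 0.0808]
side {'vfov': 52.0438769457823, 'cx': 278.74939389725535, 'cy': 211.1183173305429, 'eye': array([0.4189169 , 0.9655306 , 0.97530011]), 'attitude': array([  47.42233994,    0.65917515, -173.73363312])}
rail_left 0.57 244 297 [0.4691 0.1454 0.095 ] [0.469  0.1464 0.0961]
rail_right 0.56 188 290 [ 0.5093 -0.0989  0.095 ] [ 0.5092 -0.0982  0.0955]
incubator 0.71 236 254 [0.612  0.0346 0.    ] [0.5968 0.1077 0.0766]
lid_panel 0.78 220 285 [0.5132 0.025  0.07  ] [0.5134 0.0239 0.0689]
```

```bash
python3 - <<'E'
import cv2
a=cv2.imread("pics/top0.png");b=cv2.imread("pics/side0.png")
cv2.imwrite("pics/a.png",cv2.resize(a[110:320,140:420],(800,600),interpolation=cv2.INTER_CUBIC))
cv2.imwrite("pics/b.png",cv2.resize(b[130:340,140:420],(800,600),interpolation=cv2.INTER_CUBIC))
E
```

```text
(no output)
```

View pics/a.png

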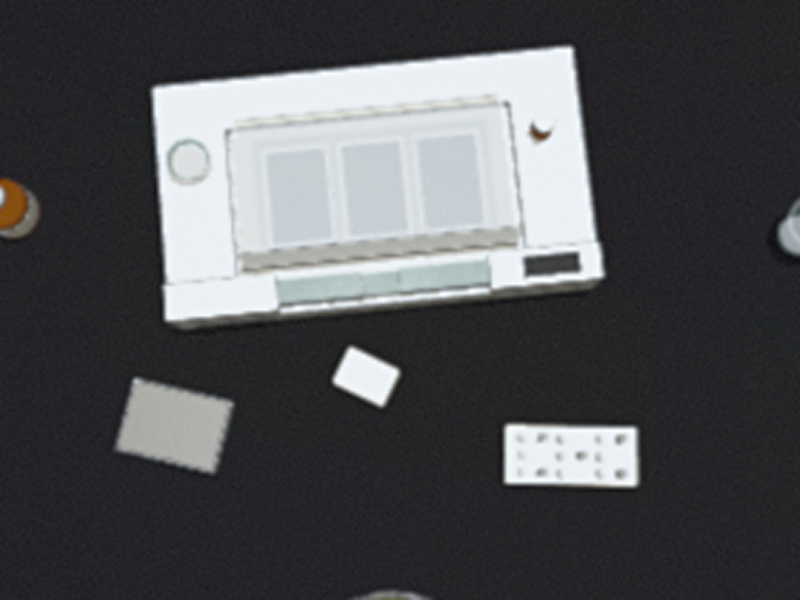

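View pics/b.png

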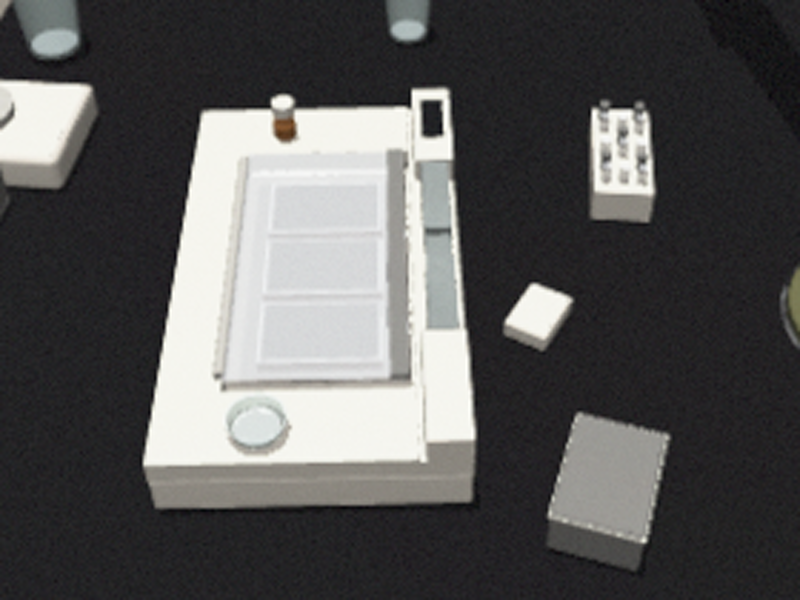

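Both views show the rail at crop columns 277–490 (top), rows 162–328 (side). A faintly shaded section at top columns ~362–400 is probably the notch, about 127 mm from the left end. The timer, rack and tip box are clear of the rail. Next I'll refine the incubator pose.

```bash
python3 - <<'E'
from h import *
out=[]
for c in ("top","side"):
    im,d=cams.read_camera(c);p=cams.camera_params(c)
    O=outline_of(c,"incubator")[0]; m=O["pixels"]; print(c,O["conf"],m.sum())
    ds=[cams.read_camera(c)[1] for _ in range(4)]+[d]; d=np.median(ds,0)
    v,u=np.nonzero(m&(d>0)); f=210/np.tan(np.radians(p["vfov"])/2)
    P=np.array(p["eye"])+(att(p)@(np.stack([(u-p["cx"])/f,-(v-p["cy"])/f,-np.ones(len(u))])*d[v,u])).T
    print("z hist",np.histogram(P[:,2],np.arange(0,.12,.01))[0])
    Q=P[(P[:,2]>.02)]
    r=cv2.minAreaRect((Q[:,:2]*1000).astype(np.float32)); print("rect",r)
    s=P[P[:,2]>.088]; s=s[s[:,0]<np.median(s[:,0])+.1]
    r2=cv2.minAreaRect((s[:,:2]*1000).astype(np.float32)); print("strip",r2,len(s))
    np.save(f"pics/{c}P.npy",np.c_[P,im[v,u]])
    # rectified view on z=.095 in world: rows=-x, cols=-y, 1mm/px
    X,Y=np.meshgrid(np.arange(.56,.40,-.0005),np.arange(.2,-.2,-.0005),indexing='ij')
    W=np.stack([X,Y,np.full_like(X,.095)],-1)-np.array(p["eye"]); C=W@att(p)
    mu=(p["cx"]+f*C[...,0]/-C[...,2]).astype(np.float32); mv=(p["cy"]-f*C[...,1]/-C[...,2]).astype(np.float32)
    out.append(cv2.remap(im,mu,mv,cv2.INTER_CUBIC)[:,:,::-1])
V=np.vstack(out[:2])
for i in range(0,800,100): cv2.line(V,(i,0),(i,8),(0,0,255),1)
for k in (0,320):
    for j in range(0,320,40): cv2.line(V,(0,j+k),(8,j+k),(0,0,255),1)
cv2.imwrite("pics/rect.png",cv2.resize(V,(800,600)) if V.shape[0]>600 else V)
E
```

```text
top 0.59 12401
z hist [  33   37   54   84  365   89 3353 6116  737 1373  149]
rect ((614.0075073242188, 38.05812072753906), (302.8625793457031, 530.2096557617188), 7.2731170654296875)
strip ((501.26873779296875, 24.075439453125), (73.11880493164062, 529.0947265625), 7.1612396240234375) 1556
side 0.82 13951
z hist [ 220  251  240  268  554  276 2222 7632  757 1400  101]
rect ((617.2042236328125, 38.41650390625), (300.2390441894531, 534.8646240234375), 7.172473907470703)
strip ((489.7034606933594, 24.782180786132812), (44.00287628173828, 527.7772216796875), 7.209689617156982) 1528
```

View pics/rect.png

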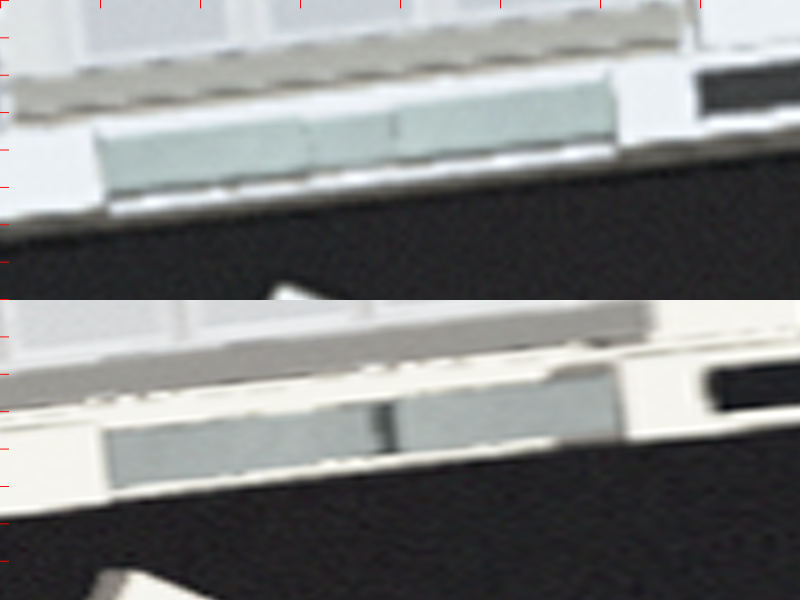

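Incubator: centre about (0.616, 0.038), yaw 7.2°, rail midpoint about (0.488, 0.021). The rectified views put the notch about 126 mm from the left end. I'll go in with closed fingers and the jaw axis along the rail.

Emit:
jog_arm(rows=[[1,0,0,0,0,0,6.4],[1,0,-0.04,0,0,0,0],[1,0,-0.04,0,0,0,0],[1,0,-0.04,0,0,0,0],[1,0,-0.04,0,0,0,0],[1,0,-0.04,0,0,0,0],[1,0,-0.04,0,0,0,0],[1,0,-0.04,0,0,0,0],[1,0,-0.04,0,0,0,0],[1,0,-0.04,0,0,0,0],[1,0,-0.04,0,0,0,0],[1,0,-0.014,0,0,0,0]], grip_force=20)

```text
time_s: 2.1
tool_pos: [0.57, -0.5761, 0.4031]
tool_rot: [-179.8, 0.2, -82.4]
force: [0.1, 2.3, -1.3]
grip_width: 0.0149
```

Emit:
jog_arm(rows=[[1,-0.04,0,0,0,0,0],[1,-0.04,0,0,0,0,0],[1,-0.04,0,0,0,0,0],[1,-0.04,0,0,0,0,0],[1,-0.04,0,0,0,0,0],[1,-0.04,0,0,0,0,0],[1,-0.04,0,0,0,0,0],[1,-0.04,0,0,0,0,0],[1,-0.04,0,0,0,0,0],[1,-0.04,0,0,0,0,0],[1,-0.04,0,0,0,0,0],[1,-0.04,0,0,0,0,0]])

```text
time_s: 3.1
tool_pos: [0.5027, -0.102, 0.405]
tool_rot: [-180.0, -0.0, -82.8]
force: [0.5, 0.5, 0.1]
grip_width: 0.0004
```

Emit:
jog_arm(rows=[[1,-0.04,0,0,0,0,0],[1,-0.04,0,0,0,0,0],[1,-0.04,0,0,0,0,0],[1,-0.04,0,0,0,0,0],[1,-0.04,0,0,0,0,0],[1,-0.025,0,0,0,0,0],[1,0,0,0,0,0,0],[1,0,0,0,0,0,0],[1,0,0,0,0,0,0]])

```text
time_s: 3.85
tool_pos: [0.4754, 0.1185, 0.4047]
tool_rot: [-180.0, -0.1, -82.9]
force: [-0.6, 0.0, 0.5]
grip_width: 0.0004
```

Emit:
jog_arm(rows=[[1,0,0,0.03,0,0,0],[1,0,0,0.03,0,0,0],[1,0,0,0.03,0,0,0],[1,0,0,0.027,0,0,0],[1,0,0,0,0,0,0],[1,0,0,0,0,0,0]])

```text
time_s: 4.35
tool_pos: [0.4752, 0.1176, 0.2869]
tool_rot: [179.8, -0.0, -83.0]
force: [0.5, 0.4, 1.1]
grip_width: 0.0006
```

```bash
python3 - <<'E'
from h import *
print(status.get_obs()["tool_pos"],status.get_obs()["force"])
im,_=cams.read_camera("side"); w,_=cams.read_camera("wrist")
a=cv2.resize(im[150:290,220:380],(456,400),interpolation=cv2.INTER_CUBIC)
b=cv2.resize(w,(340,255)); b=cv2.copyMakeBorder(b,0,145,0,0,cv2.BORDER_CONSTANT)
cv2.imwrite("pics/c.png",np.hstack([a,b])[:,:,::-1])
E
```

```text
[0.47515866 0.11763612 0.28689357] [0.47657121 0.39451555 1.0824984 ]
```

View pics/c.png

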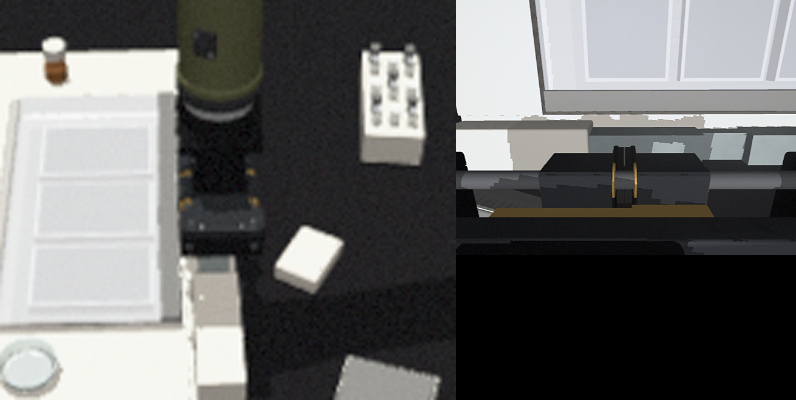

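The wrist view shows the fingertip (col 624) over the rail just right of the left cheek (col 590), with the notch at cols 710–750. I'll lower it gently now.

Emit:
jog_arm(rows=[[1,0,0,0.003,0,0,0],[1,0,0,0.003,0,0,0],[1,0,0,0.001,0,0,0],[1,0,0,0,0,0,0]])

```text
time_s: 4.78
tool_pos: [0.4753, 0.1193, 0.281]
tool_rot: [-180.0, -0.0, -82.8]
force: [0.2, -0.4, -0.4]
grip_width: 0.0008
```

Emit:
jog_arm(rows=[[1,0,0,0.001,0,0,0],[1,0,0,0,0,0,0]])

```text
time_s: 4.95
tool_pos: [0.4752, 0.1193, 0.2798]
tool_rot: [-180.0, -0.0, -82.8]
force: [0.3, 0.1, 0.6]
grip_width: 0.0007
```

Emit:
jog_arm(rows=[[1,0,0,0.001,0,0,0],[1,0,0,0,0,0,0]])

```text
time_s: 5.12
tool_pos: [0.4752, 0.1193, 0.2786]
tool_rot: [180.0, -0.0, -82.8]
force: [0.1, -0.7, 0.0]
grip_width: 0.0005
```

Emit:
jog_arm(rows=[[1,0,0,0.001,0,0,0],[1,0,0,0,0,0,0]])

```text
time_s: 5.28
tool_pos: [0.4753, 0.1193, 0.2777]
tool_rot: [-180.0, -0.0, -82.8]
force: [-1.2, 0.2, 0.2]
grip_width: 0.0006
```

Emit:
jog_arm(rows=[[1,0,0,0.001,0,0,0],[1,0,0,0,0,0,0]])

```text
time_s: 5.45
tool_pos: [0.4754, 0.1194, 0.2777]
tool_rot: [180.0, -0.0, -82.8]
force: [-3.4, -0.7, 7.6]
grip_width: 0.001
```

Emit:
jog_arm(rows=[[1,0,0,0.001,0,0,0],[1,0,0,0,0,0,0]])

```text
time_s: 5.62
tool_pos: [0.4754, 0.1195, 0.2776]
tool_rot: [180.0, -0.1, -82.8]
force: [-5.2, -2.7, 15.1]
grip_width: 0.0007
```

Contact at TCP z 0.2776 (tip 95.6 mm, as expected), stiffness about 8 N/mm. I'll ease off and slide right.

Emit:
jog_arm(rows=[[1,0,0,-0.0008,0,0,0],[1,0.004,0,0,0,0,0],[1,0.004,0,0,0,0,0],[1,0.004,0,0,0,0,0],[1,0.004,0,0,0,0,0],[1,0.004,0,0,0,0,0]])

```text
time_s: 6.12
tool_pos: [0.4783, 0.1007, 0.2776]
tool_rot: [-179.8, 0.1, -82.8]
force: [0.1, 2.6, 6.1]
grip_width: 0.0008
```

Emit:
jog_arm(rows=[[1,0.004,0,0,0,0,0],[1,0.004,0,0,0,0,0],[1,0.004,0,0,0,0,0],[1,0.004,0,0,0,0,0],[1,0.004,0,0,0,0,0],[1,0.004,0,0,0,0,0]])

```text
time_s: 6.62
tool_pos: [0.4814, 0.0769, 0.2776]
tool_rot: [-179.8, 0.1, -82.8]
force: [-1.4, 3.9, 5.3]
grip_width: 0.0005
```

Emit:
jog_arm(rows=[[1,0.003,0,0,0,0,0],[1,0.003,0,0,0,0,0],[1,0.003,0,0,0,0,0],[1,0.003,0,0,0,0,0],[1,0.003,0,0,0,0,0],[1,0.003,0,0,0,0,0],[1,0.003,0,0,0,0,0]])

```text
time_s: 7.2
tool_pos: [0.484, 0.0561, 0.2776]
tool_rot: [-179.8, 0.1, -82.8]
force: [0.2, 4.6, 6.1]
grip_width: 0.0009
```

Emit:
jog_arm(rows=[[1,0.003,0,0,0,0,0],[1,0.003,0,0,0,0,0],[1,0.003,0,0,0,0,0]])

```text
time_s: 7.45
tool_pos: [0.4851, 0.0472, 0.2776]
tool_rot: [-179.8, 0.1, -82.8]
force: [-0.1, 4.3, 5.0]
grip_width: 0.0005
```

Emit:
jog_arm(rows=[[1,0.003,0,0,0,0,0],[1,0.003,0,0,0,0,0],[1,0.003,0,0,0,0,0]])

```text
time_s: 7.7
tool_pos: [0.4861, 0.0378, 0.2773]
tool_rot: [-179.9, 0.1, -82.8]
force: [-0.2, 0.3, 1.0]
grip_width: 0.0006
```

Emit:
jog_arm(rows=[[1,0.003,0,0,0,0,0],[1,0.003,0,0,0,0,0]])

```text
time_s: 7.87
tool_pos: [0.4861, 0.03, 0.276]
tool_rot: [179.9, -0.1, -82.9]
force: [0.4, -0.4, -1.6]
grip_width: 0.0004
```

The fingertip dropped into the notch, where vision had put it. I'll move to its centre and press down gradually.

Emit:
jog_arm(rows=[[1,0.003,0,0,0,0,0],[1,0,0,0.003,0,0,0],[1,0,0,0.002,0,0,0],[1,0,0,0.001,0,0,0],[1,0,0,0,0,0,0]])

```text
time_s: 8.28
tool_pos: [0.4865, 0.028, 0.27]
tool_rot: [179.9, 0.0, -82.8]
force: [0.5, -0.2, 0.3]
grip_width: 0.0007
```

Emit:
jog_arm(rows=[[1,0,0,0.002,0,0,0],[1,0,0,0.001,0,0,0],[1,0,0,0,0,0,0]])

```text
time_s: 8.53
tool_pos: [0.4868, 0.0281, 0.2676]
tool_rot: [-180.0, -0.0, -82.8]
force: [-0.4, -0.6, 0.0]
grip_width: 0.0005
```

Emit:
jog_arm(rows=[[1,0,0,0.001,0,0,0],[1,0,0,0.001,0,0,0],[1,0,0,0,0,0,0]])

```text
time_s: 8.78
tool_pos: [0.4868, 0.0281, 0.2661]
tool_rot: [180.0, -0.0, -82.8]
force: [-1.2, -0.3, 5.7]
grip_width: 0.0005
```

The key is met 10 mm below the rail top, as it should be. I'll press until the stop, at about z 0.2596.

Emit:
jog_arm(rows=[[1,0,0,0.001,0,0,0],[1,0,0,0.001,0,0,0],[1,0,0,0.001,0,0,0],[1,0,0,0.001,0,0,0],[1,0,0,0,0,0,0]])

```text
time_s: 9.2
tool_pos: [0.4868, 0.0282, 0.2622]
tool_rot: [-180.0, -0.0, -82.8]
force: [-2.6, -1.7, 5.8]
grip_width: 0.0006
```

Emit:
jog_arm(rows=[[1,0,0,0.001,0,0,0],[1,0,0,0.001,0,0,0],[1,0,0,0,0,0,0]])

```text
time_s: 9.45
tool_pos: [0.4868, 0.0282, 0.2602]
tool_rot: [-180.0, -0.0, -82.8]
force: [-2.2, -0.7, 5.8]
grip_width: 0.0005
```

Emit:
jog_arm(rows=[[1,0,0,0.001,0,0,0],[1,0,0,0,0,0,0]])

```text
time_s: 9.62
tool_pos: [0.4868, 0.0282, 0.2596]
tool_rot: [180.0, -0.0, -82.8]
force: [-3.4, -0.2, 9.4]
grip_width: 0.0004
```

Emit:
jog_arm(rows=[[1,0,0,0.001,0,0,0],[1,0,0,0,0,0,0],[1,0,0,0,0,0,0]])

```text
time_s: 9.87
tool_pos: [0.4869, 0.0283, 0.2595]
tool_rot: [180.0, -0.1, -82.8]
force: [-5.9, -0.3, 16.3]
grip_width: 0.0004
```

The tool stalled at 0.2595 with the force rising, so the hard stop is reached. Lifting straight off.

Emit:
jog_arm(rows=[[1,0,0,-0.003,0,0,0],[1,0,0,-0.008,0,0,0],[1,0,0,-0.015,0,0,0],[1,0,0,-0.03,0,0,0],[1,0,0,-0.035,0,0,0],[1,0,0,-0.035,0,0,0],[1,0.03,0,-0.01,0,0,0],[1,0.04,0,0,0,0,0],[1,0.04,0,0,0,0,0],[1,0.04,0,0,0,0,0],[1,0.04,0,0,0,0,0],[1,0.04,0,0,0,0,0]])

```text
time_s: 10.87
tool_pos: [0.5152, -0.2021, 0.3939]
tool_rot: [-180.0, -0.0, -82.8]
force: [0.4, 0.3, 0.5]
grip_width: 0.0006
```

Emit:
jog_arm(rows=[[1,0.04,0,0,0,0,0],[1,0.04,0,0,0,0,0],[1,0,0,0,0,0,0],[1,0,0,0,0,0,0],[1,0,0,0,0,0,0],[1,0,0,0,0,0,0]])

```text
time_s: 11.37
tool_pos: [0.5258, -0.2778, 0.3937]
tool_rot: [-180.0, 0.0, -82.7]
force: [-0.9, 0.4, 1.4]
grip_width: 0.0004
```

```bash
python3 - <<'E'
from h import *
print(status.get_obs()["force"])
d0=np.load("pics/sideP.npy")
im,d=cams.read_camera("side");p=cams.camera_params("side")
d=np.median([d]+[cams.read_camera("side")[1] for _ in range(4)],0)
for (v,u) in ((220,280),(215,278),(225,279)):
    P=at_depth(p,u,v,d[v,u]); k=np.argmin(np.linalg.norm(d0[:,:2]-P[:2],axis=1)); print("now",P.round(4),"before",d0[k,:3].round(4))
for n,z in (("lid_panel",.085),("petri",.07),("vial",.07)):
    print(n,[(round(L["conf"],2),at_depth(p,L["position"][1],L["position"][0],d[int(L["position"][0]),int(L["position"][1])]).round(4)) for L in landmark_of("side",n)[:1]])
cv2.imwrite("pics/d.png",cv2.resize(im[130:340,140:420],(800,600),interpolation=cv2.INTER_CUBIC)[:,:,::-1])
E
```

```text
[-0.93944768  0.39929685  1.37558592]
now [0.5257 0.0519 0.0944] before [0.5258 0.0518 0.082 ]
now [0.534  0.0306 0.0941] before [0.5341 0.0314 0.0825]
now [0.5262 0.0745 0.0957] before [0.5262 0.076  0.0807]
lid_panel [(0.93, array([ 0.5232, -0.0244,  0.0443]))]
petri [(0.82, array([0.6333, 0.2792, 0.0719]))]
vial [(0.6, array([ 0.6851, -0.153 ,  0.0871]))]
```

View pics/d.png

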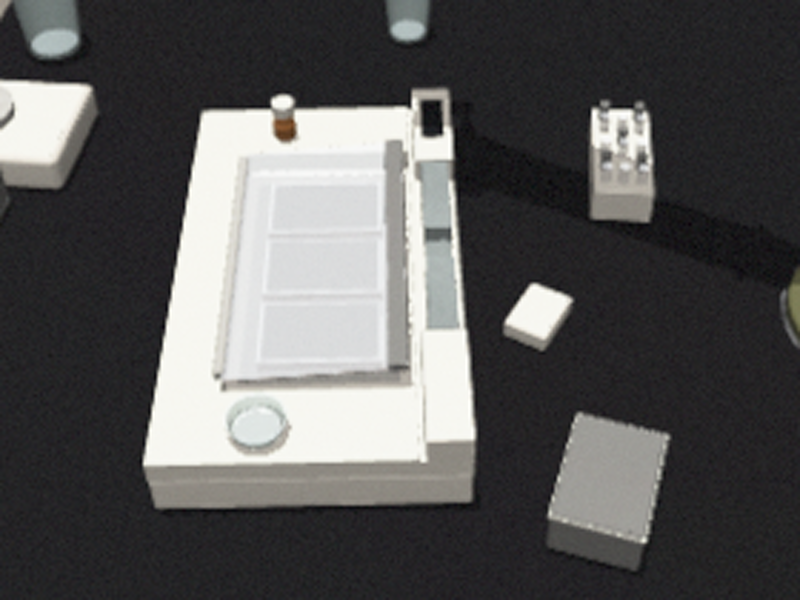

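The lid's front bar (col ~397) now stands about 13–15 mm higher, near the full 15 mm. The notch is deeper, every bystander is where it was, and the arm is clear. Handing in.

```bash
python3 -c "
from cell import env
print(env.sign_off())"
```

```text
the job is handed in; nothing more can be done
None
```

The incubator is open: the release key is fully down, the clear lid stands ajar, and the job was handed in at about 12 s. No verdict was reported.

- **Feeling along the rail:** I laid the closed fingertips on the rail about 30 mm from the left cheek, meeting it at 95.6 mm, and slid right with about 5–6 N. They dropped into the notch where the cameras had put it, about 126 mm from the left end.
- **Pressing the key:** I met the key 10 mm below the rail top and pressed it about 8 mm, until it stalled at the hard stop at 16 N. That was the highest vertical force I read; forces show only at the end of each move. I then lifted straight off and moved the arm clear to the right.
- **Last checks:** Depth near the lid's front edge rose by 12–15 mm at three points, close to the full 15 mm. By eye in the side view, all the bystanders stood where they had been and nothing was touching. The residual wrist force of about 1.4 N is about the noise seen in free air.
- **Disagreement:** The final lid landmark from the network gave a depth of 44 mm, which is implausible for the lid. It probably read through the gap under the raised edge, so I did not use it.

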